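# Lay a welded post over onto its rest

## Robot

A 6-joint arm with a two-finger parallel gripper is mounted at the origin on a cart in front of the work surface, level with it; the furniture and walls round the work are solid. World frame = base frame: x ahead of the robot, y to its left, z up, the work surface at z = 0. Lengths are in m, angles in rad, forces in N, time in s.
With the tool pointing down it reaches from about 0.3 to 1 m from the base axis. Payload 5.1 kg.
Tool frame: the origin (TCP) lies on the centre line of the jaws, within the pads' length; the fingertips stand arm.finger_overhang ahead of it and the grasp point (between the pads) lies 8 mm behind it (arm.finger_overhang is the distance from the TCP to the fingertips, in m); z points along the fingers, x is the direction in which the jaws open and shut, and the axes are right-handed (so a half turn about z gives the same grasp; the last joint's range is limited). The gripper opens to 95 mm and grips with 3 to 60 N. Pads are 20 mm wide; open, the fingers measure 119 mm over their backs; the gripper's body (75 mm by 180 mm) begins 59 mm behind the grasp point.
Start: joints at [-1.419, 0.124, 1.65, -0, 1.367, -0.083], TCP at [0.151, -0.632, 0.226] pointing down, gripper open.
Joint ranges: [-2.61, 2.61], [-1.02, 2.33], [0.03, 2.71], [-1.35, 4.49], [0.32, 2.68], [-2.91, 2.91]. Speed limits (rad/s): [2.57, 2.57, 3.14, 3.14, 3.14, 3.14].

## Interface

Orientations are given as a unit quaternion [w, x, y, z].
In Python, from rig import arm, eyes, job gives the robot as it stands.
- The arm moves only by the tool drive_tool, never from a script. Its argument "steps" is one flat list of numbers, 7 for each row, row after row: the shift along the world's x, y, z in mm, then the turn, a rotation vector about the world's x, y, z in degrees, then the opening, from 0 (shut) to 1 (fully open). In form: [tx, ty, tz, wx, wy, wz, grip, tx, ty, tz, wx, wy, wz, grip, ...]. A call has 1 to 10 rows; each row is the pose to reach, as a shift and turn from the pose commanded when the call began; what a row does not reach only later rows make up. A row lasts 1/10 s, in which the tool goes at most 50 mm and 8.59 degrees, less where a joint would pass 70% of its speed; a pose out of reach is approached as far as the arm can. A call with a gripper value outside its range is refused whole. The fingers move at their own pace and stop on an object; "force" is the grip in N (left out, the last holds). Time passes only in rows, so rows that repeat a pose let the fingers close. It gives the time, the measured TCP pose, the force and the opening at its end, in the units of the state.
- arm.state(): the state, without advancing time (a new reading comes with each control period).
- eyes.camera(name): name is "scene" or "side" or "wrist"; returns a dict with "image" (400x640x3 uint8, blue, green, red), "intrinsics" (3x3 intrinsics, pixels), "R" (3x3) and "t" (3): a world point X has camera coordinates R X + t. Camera axes: x right, y down, z forward; pixel columns grow to the right and rows downward; lengths in m; the calibration is good to about 2 mm. A picture is of the moment at which its call begins. There is no depth.
- job.finish_job(): hands the job in, once; it reports no verdict.
The state is a dict: "t": time; "q": joint angles; "joint_vel": joint speeds; "joint_torque": joint torques, N m; "ee_pos": TCP position; "orientation": TCP orientation; "contact_force": force on the tool from outside, world axes, zero at the start; "torque": the same for the moment, N m; "opening": opening from 0.0 (shut) to 1.0 (fully open).
Only numpy, scipy, OpenCV 4.12 (cv2) and the standard library are available. Lean on these libraries where they do the work, as an engineer would, in place of code of your own. Each camera call takes 0.05 s, during which the arm holds its last target.

## Task

The welded post has to be laid over so that the underside of its base plate can be reached. Using only the fingertips or the outside of the fingers, push the base plate along the table until its front edge sits squarely against the yellow stop bar of the blue fixture, the post still upright; then push the post over the stop, slowly, so that it comes down gently between the two blue cheeks and stays lying on the black rubber bar. Do not pick the post up, do not shove it hard or let it topple fast, and leave the nut, the copper nozzle and the short tube where they are.

Things in the scene. Friction and masses are not known exactly. Their poses are not given: they have to be found in the camera images.
- post: Steel post welded on a base plate, about 0.85 kg (varies), standing loose. Plate 100 (x) x 80 (y) x 10 mm; a 30 x 30 mm square tube rises from its middle to 180 mm above the underside. Origin: middle of the plate's underside; z runs up the post. x points at the fixture within 0.25 rad at the start, the front edge some 20 to 50 mm short of the stop.
- foot_front (a point): Middle of the plate's lower front edge (the edge that goes against the stop), 50 mm along x from the post's origin.
- post_top (a point): Middle of the post's open top end, 180 mm up its z axis. The centre of mass lies about 34 mm above the underside on the post's axis: tipped over the plate's front edge by less than about 55 degrees the post falls back upright; between 55 and 60 it may stay poised on the stop, short of the rest; beyond that it falls on by itself.
- tip_fixture: Fixture fixed to the table. Origin: middle of the near face of its yellow stop bar, at table height. x points to the rest, the way the post is to fall; y along the stop. Stop bar 130 (y) x 16 x 8 mm high. Two blue upright cheeks, 116 mm high, 100 mm apart, at x = 73 to 107 mm. As the post tips, the foot of the plate may back off the stop by up to 10 mm by itself.
- rest_bar: Black rubber-covered round bar, 24 mm diameter, 100 mm long along y, fixed between the cheeks. Origin: its centre, 90 mm beyond the stop face and 73 mm above the table. The post comes to rest on it tilted about 64 degrees from upright.
- nut: Loose bright steel nut, 27 x 31 x 15 mm, lying on the table beside the fixture; origin: middle of its underside. Leave alone.
- nozzle: Loose copper gas nozzle, 25 mm diameter, 68 mm long, lying beside the fixture; origin: middle of its underside. Leave alone.
- short_tube: Loose dark round tube offcut standing on end, 42 mm diameter, 48 mm high, beside the post; origin: middle of its underside. Leave alone.

How it is judged:
On the way:
1. the base plate stands upright and square against the stop (x of foot_front in the frame of tip_fixture between -0.006 and 0.004 m and angle between the x axis of post and the x axis of tip_fixture, either way round below 0.1 rad and angle between post's own z axis and vertical below 0.08 rad), for 0.2 s.
At the end, for the whole second after the job is handed in: The post lies over the stop, tilted 57 to 73 degrees from upright and bearing on the rubber bar between the cheeks (its top within 35 mm, its foot within 30 mm of the fixture's middle line), the front edge of its foot at the stop (at most 25 mm back from it), at rest (angle between post's own z axis and vertical between 1 and 1.27 rad and contact force between post and rest_bar above 0.1 N and x of foot_front in the frame of tip_fixture between -0.025 and 0.006 m and y of foot_front in the frame of tip_fixture between -0.03 and 0.03 m and x of post_top in the frame of tip_fixture above 0.1 m and y of post_top in the frame of tip_fixture between -0.035 and 0.035 m and linear speed of post below 0.01 m/s and angular speed of post below 0.05 rad/s); the robot touches nothing.
It fails at once if the post was shoved or toppled hard (turning faster than 2 rad/s) (angular speed of post above 2 rad/s).
It fails at once if the post was lifted (foot's front edge over 20 mm off the table) (height (world z) of foot_front above 0.02 m).
It fails at once if the nut was moved (over 12 mm) (distance of nut from where it was at the start of the episode above 0.012 m).
It fails at once if the nozzle was moved (over 12 mm) (distance of nozzle from where it was at the start of the episode above 0.012 m).
It fails at once if the short tube was moved (over 12 mm) (distance of short_tube from where it was at the start of the episode above 0.012 m).
It also fails if it takes over 61 s, if anything falls off the work surface, if the arm or the gripper's body presses on something with over 40 N, if the wrist force passes 120 N, or if a joint passes its speed limit or range.

## Working session

There is one attempt and no reset: what is moved stays moved. The work goes in short steps, Python scripts to look and compute and a tool call to move; the robot and the scene stay as the last step left them, time stands still between calls to the robot, and variables do not carry over. Pictures are saved under pics/ and viewed, and the job is handed in when it is done.

Besides the shell and the picture viewer there is one more tool, called by a JSON object that holds its "method" and its "body", one argument or row to a line. drive_tool: Moves the arm, as the interface text tells. Its arguments: {"type":"object","properties":{"steps":{"type":"array"},"force":{"type":"number"}},"required":["steps"]}

```bash
mkdir -p pics; ls
cat > h.py <<'E'
import numpy as np, cv2
from rig import arm, eyes, job
def snap(n,f):
    c=eyes.camera(n); cv2.imwrite(f'pics/{f}.png',c['image'])
    np.savez(f'pics/{f}.npz',K=c['intrinsics'],R=c['R'],t=c['t'],im=c['image']); return c
class C:
    def __init__(s,f):
        d=np.load(f'pics/{f}.npz'); s.K,s.R,s.t,s.im=d['K'],d['R'],d['t'],d['im']
    def plane(s,u,v,z):
        d=s.R.T@np.linalg.solve(s.K,[u,v,1]); o=-s.R.T@s.t
        return o+d*(z-o[2])/d[2]
    def proj(s,X):
        p=s.K@(s.R@np.asarray(X,float)+s.t); return p[:2]/p[2]
E
python3 - <<'E'
from h import *
for n in ['scene','side','wrist']:
    c=snap(n,n+'0'); print(n,-c['R'].T@c['t'],c['R'][2])
s=arm.state(); print(s['ee_pos'],s['orientation'],s['opening'],arm.finger_overhang,s['t'])
E
```

```text
pics
scene [0.14834555 0.77098316 0.62282572] [ 0.50688612 -0.62739027 -0.59114119]
side [0.16954801 0.76562844 0.66435607] [ 0.44929818 -0.64806968 -0.61492832]
wrist [ 0.23116147 -0.61235481  0.38428124] [-0.27795062 -0.06525437 -0.9583764 ]
[ 0.15110948 -0.63169266  0.22467571] [-5.53786728e-04  7.85073005e-01 -6.19402708e-01 -5.96216858e-04] 0.999288284399081 0.011 0.15
```

View pics/scene0.png

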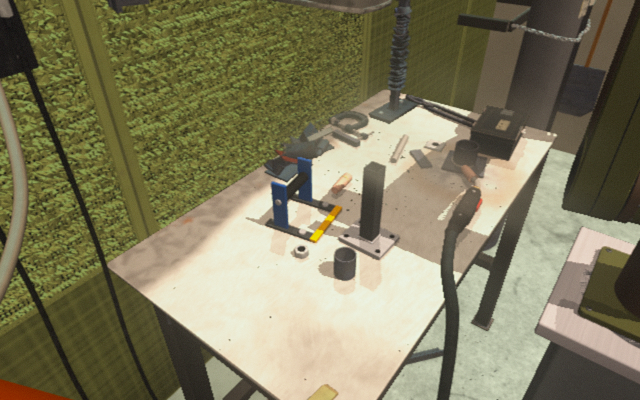

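View pics/side0.png

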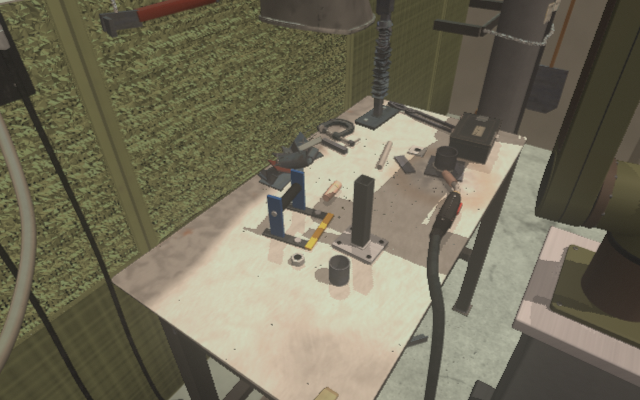

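View pics/wrist0.png

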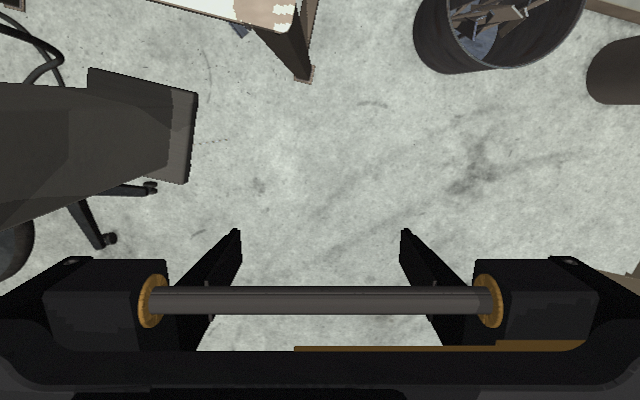

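The scene and side views both show the fixture around (300,200), the post plate at (370,240), the short tube at (345,263), the nut at (301,251) and the nozzle at (342,183). The wrist camera sees only floor. I'll zoom in next.

Run:
```python
from h import *
for f in ['scene0','side0']:
    c=C(f); im=c.im[145:290,255:415]; cv2.imwrite(f'pics/{f}z.png',cv2.resize(im,None,fx=4,fy=4,interpolation=cv2.INTER_CUBIC)[:,:])
    hsv=cv2.cvtColor(c.im,cv2.COLOR_BGR2HSV)
    m=cv2.inRange(hsv,(20,160,120),(32,255,255)); m[:,:290]=0; m[:190]=0; m[260:]=0;m[:,360:]=0
    n,l,st,ce=cv2.connectedComponentsWithStats(m); i=1+np.argmax(st[1:,4]); print(f,st[i],ce[i])
    pts=np.argwhere(l==i)[:,::-1].astype(np.float32)
    r=cv2.boxPoints(cv2.minAreaRect(pts)); print(r)
    W=np.array([c.plane(u,v,.008) for u,v in pts])[:,:2].astype(np.float32)
    rr=cv2.minAreaRect(W*1000); print(rr, cv2.boxPoints(rr))
```

```text
scene0 [310 226  14  17 112] [316.94642857 234.125     ]
[[309.0244  238.21953]
 [320.43903 223.95125]
 [326.04877 228.43904]
 [314.63416 242.70732]]
((578.9094848632812, 208.88320922851562), (16.95012855529785, 52.87997817993164), 8.885794639587402) [[566.4521  233.69678]
 [574.6202  181.45145]
 [591.3669  184.06964]
 [583.1988  236.31497]]Traceback (most recent call last):
  File "<stdin>", line 6, in <module>
    return _wrapfunc(a, 'argmax', axis=axis, out=out, **kwds)
    return bound(*args, **kwds)
ValueError: attempt to get argmax of an empty sequence
```

View pics/scene0z.png

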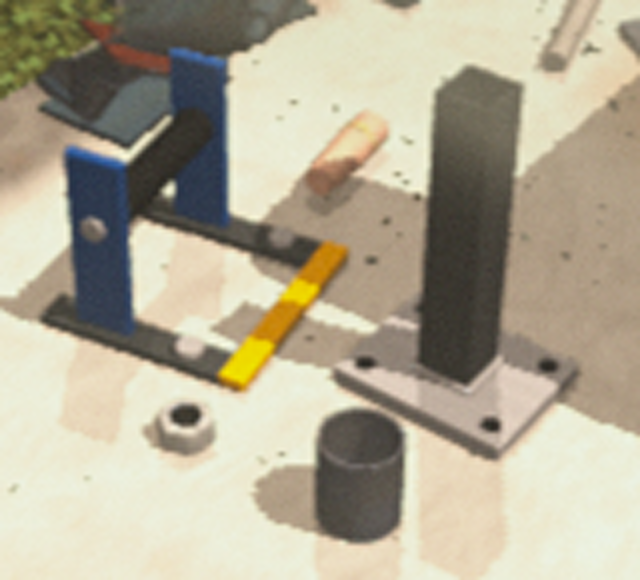

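View pics/side0z.png

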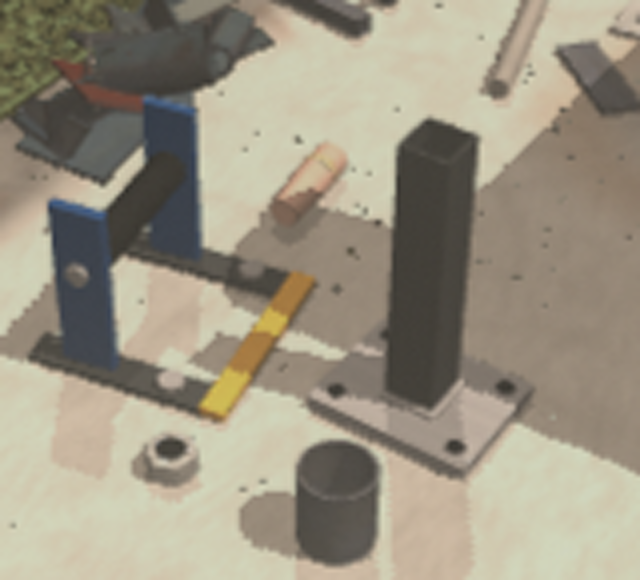

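Run:
```python
from h import *
for f,cor,top in [('scene0',[(578,368),(496,449),(335,368)],[(437,90),(475,67),(522,85),(485,108)]),('side0',[(532,390),(462,468),(310,393)],[(397,143),(432,119),(477,137),(442,160)])]:
    c=C(f)
    hsv=cv2.cvtColor(c.im,cv2.COLOR_BGR2HSV)
    m=cv2.inRange(hsv,(12,150,70),(34,255,255)); m[:,:300]=0; m[:200]=0; m[255:]=0;m[:,345:]=0
    n,l,st,ce=cv2.connectedComponentsWithStats(m); i=1+np.argmax(st[1:,4]); print(f,st[i],ce[i])
    pts=np.argwhere(l==i)[:,::-1].astype(np.float32)
    W=np.array([c.plane(u,v,.008) for u,v in pts])[:,:2].astype(np.float32)
    rr=cv2.minAreaRect(W*1000); print(rr, cv2.boxPoints(rr))
    g=lambda p:(255+p[0]/4-.4,145+p[1]/4-.4)
    P=np.array([c.plane(*g(p),.01) for p in cor])*1000; print('plate',P.round(1),np.linalg.norm(P[0]-P[1]),np.linalg.norm(P[1]-P[2]),'ctr',(P[0]+P[2])/2, 'ang',np.arctan2(*(P[2]-P[1])[[1,0]]))
    T=np.array([c.plane(*g(p),.18) for p in top])*1000; print('top',T.round(1),T.mean(0))
```

```text
scene0 [309 205  33  38 330] [325.21515152 223.73333333]
((585.4884643554688, 169.5635986328125), (19.129011154174805, 134.70089721679688), 9.656180381774902) [[564.7624  234.35553]
 [587.3565  101.56306]
 [606.21454 104.77167]
 [583.6204  237.56415]]
plate [[436.3 118.2  10. ]
 [439.3 195.2  10. ]
 [536.7 193.2  10. ]] 77.0160731111425 97.47620397581993 ctr [486.48588676 155.71598076  10.        ] ang -0.019643686764751072
top [[502.1 166.7 180. ]
 [498.5 139.1 180. ]
 [472.8 139.8 180. ]
 [476.4 166.7 180. ]] [487.44912074 153.06286987 180.        ]
side0 [306 214  27  34 190] [319.09473684 230.14736842]
((583.9351806640625, 167.5675811767578), (12.932717323303223, 126.66779327392578), 9.910608291625977) [[566.6648  228.84344]
 [588.4658  104.06585]
 [601.20557 106.29172]
 [579.40454 231.0693 ]]
plate [[433.7 119.   10. ]
 [437.1 192.9  10. ]
 [534.7 190.   10. ]] 73.9096168981605 97.70097604596577 ctr [484.22776018 154.52509014  10.        ] ang -0.02913927238355532
top [[500.9 166.9 180. ]
 [496.9 139.2 180. ]
 [470.6 140.4 180. ]
 [475.4 167.  180. ]] [485.95847044 153.39135124 180.        ]
```

The yellow stop bar measures about 16 x 130 mm at yaw 9.7°. The plate corners give about 77 x 97.5 mm, and the tube's top centre agrees with the plate centre. Next I'll locate the obstacles so I can plan the approach.

Run:
```python
from h import *
c=C('scene0')
for n,p,z in [('lampfoot',(393,110),0),('lampfoot R',(415,112),0),('lamp left',(370,113),0),('box near',(500,158),0),('box left',(470,135),0),('box top r',(525,115),.06),('cup',(465,165),0),('torchhead',(465,215),.03),('torch end',(475,190),.03),('tablecorner',(553,135),0),('table edge',(455,270),0),('tableedge2',(375,395),0),('nut',(301,255),0),('tube',(345,278),0),('tubeL',(334,270),0),('noz a',(336,190),0.01),('noz b',(349,178),.01),('cheekL base near',(287,227),.0),('cheek L bottomleft',(275,226),0)]:
    print(n,(c.plane(*p,z)*1000).round(0))
```

```text
lampfoot [ 753. -423.    0.]
lampfoot R [ 690. -450.    0.]
lamp left [ 801. -361.    0.]
box near [ 380. -329.    0.]
box left [ 492. -405.    0.]
box top r [ 381. -493.   60.]
cup [ 440. -242.    0.]
torchhead [349.  -4.  30.]
torch end [ 367. -105.   30.]
tablecorner [ 303. -543.    0.]
table edge [309. 129.   0.]
tableedge2 [299. 439.   0.]
nut [571. 275.   0.]
tube [465. 273.   0.]
tubeL [494. 269.   0.]
noz a [637.  60.  10.]
noz b [641.  -1.  10.]
cheekL base near [650. 225.   0.]
cheek L bottomleft [674. 238.   0.]
```

{"method": "drive_tool", "body": {
  "steps": [0, 0, 40, 0, 0, 8, 0.53, 10, 20, 80, 0, 0, 16, 0.53, 35, 50, 80, 0, 0, 24, 0.53, 60, 85, 80, 0, 0, 32, 0.53, 85, 120, 80, 0, 0, 40, 0.53, 110, 155, 80, 0, 0, 48, 0.53, 135, 190, 80, 0, 0, 56, 0.53, 160, 225, 80, 0, 0, 64, 0.53, 180, 260, 80, 0, 0, 72, 0.53, 200, 295, 80, 0, 0, 80, 0.53]
}}

```text
t: 1.15
ee_pos: [0.3517, -0.3355, 0.3053]
orientation: [-0.0, 0.999, 0.033, -0.0]
contact_force: [1.0, -1.3, 0.0]
opening: 0.529
```

{"method": "drive_tool", "body": {
  "steps": [3, 45, 0, 0, 0, 8, 0.53, 6, 90, 0, 0, 0, 16, 0.53, 9, 135, 0, 0, 0, 24, 0.53, 12, 180, 0, 0, 0, 32, 0.53, 15, 225, 0, 0, 0, 40, 0.53, 18, 270, 0, 0, 0, 48, 0.53, 20, 315, 0, 0, 0, 56, 0.53, 20, 360, 0, 0, 0, 64, 0.53, 20, 400, 0, 0, 0, 72, 0.53, 20, 440, 0, 0, 0, 80, 0.53]
}}

```text
t: 2.15
ee_pos: [0.3706, 0.1046, 0.3056]
orientation: [0.0, 0.744, 0.668, 0.0]
contact_force: [-0.2, 0.1, -0.2]
opening: 0.531
```

```bash
cat > tgt.py <<'E'
from h import *
from scipy.spatial.transform import Rotation as Ro
import sys
phi=np.radians(9.7)
def Rt(tilt,ph=phi): # tool +y = front
    b=np.radians(tilt); f=np.array([np.cos(ph),np.sin(ph),0]); k=np.array([0,0,1.])
    z=np.sin(b)*f-np.cos(b)*k; y=np.cos(b)*f+np.sin(b)*k; x=np.cross(y,z)
    return np.c_[x,y,z]
def corner(tilt): # front lower corner offset from TCP (world)
    R=Rt(tilt); return R@[0,10,11]
def go(tilt,cor,s=None):
    s=s or arm.state(); q=s['orientation']; R0=Ro.from_quat([*q[1:],q[0]])
    rv=(Ro.from_matrix(Rt(tilt))*R0.inv()).as_rotvec(degrees=True)
    tcp=np.array(cor)-corner(tilt)*1000
    return (tcp-np.array(s['ee_pos'])*1000).round(1),rv.round(2),tcp.round(1)
E
python3 - <<'E'
from tgt import *
s=arm.state(); print(s['q'],s['ee_pos'])
f=np.array([np.cos(phi),np.sin(phi),0])
print(go(10,np.array([486,154.5,5])-70*f)); print(go(10,np.array([486,154.5,100])-90*f))
E
```

```text
[ 1.35485493e-01 -5.40827039e-01  2.08207973e+00 -7.89821782e-05
  1.59969257e+00 -1.32718315e+00] [0.37061941 0.10459641 0.30559804]
(array([-11543.7,  -1943. ,   8795.8]), array([ 0.3 , -9.99, 15.85]), array([-11173.1,  -1838.4,   9101.4]))
(array([-11563.4,  -1946.4,   8890.8]), array([ 0.3 , -9.99, 15.85]), array([-11192.8,  -1841.8,   9196.4]))
```

```bash
sed -i 's/corner(tilt)\*1000/corner(tilt)/' tgt.py
python3 - <<'E'
from tgt import *
f=np.array([np.cos(phi),np.sin(phi),0])
print(go(10,np.array([486,154.5,100])-80*f));print(go(10,np.array([486,154.5,5.5])-80*f));
E
```

```text
(array([  24.9,   34.4, -196.5]), array([ 0.3 , -9.99, 15.85]), array([395.6, 139. , 109.1]))
(array([  24.9,   34.4, -291. ]), array([ 0.3 , -9.99, 15.85]), array([395.6, 139. ,  14.6]))
```

{"method": "drive_tool", "body": {
  "steps": [5, 10, -15, 0, -3, 5, 0.53, 10, 20, -40, 0, -6, 10, 0.53, 20, 30, -75, 0.3, -9, 15, 0.53, 25, 34, -110, 0.3, -10, 15.9, 0.53, 25, 34, -145, 0.3, -10, 15.9, 0.53, 25, 34, -180, 0.3, -10, 15.9, 0.53, 25, 34, -210, 0.3, -10, 15.9, 0.53, 25, 34, -240, 0.3, -10, 15.9, 0.53, 25, 34, -260, 0.3, -10, 15.9, 0.53, 25, 34, -260, 0.3, -10, 15.9, 0.53]
}}

```text
t: 3.15
ee_pos: [0.393, 0.1362, 0.042]
orientation: [0.053, 0.645, 0.76, 0.064]
contact_force: [-0.8, -0.1, 0.4]
opening: 0.528
```

Run:
```python
from tgt import *
f=np.array([np.cos(phi),np.sin(phi),0])
s=arm.state();print(s['ee_pos'],s['q'],go(10,np.array([486,154.5,5.5])-80*f))
snap('scene','scene1');c=C('scene1');cv2.imwrite('pics/s1z.png',cv2.resize(c.im[100:300,240:480],None,fx=3,fy=3))
```

```text
[0.39302049 0.13616852 0.04195909] [ 0.20900379 -0.34321892  2.41174003 -0.00876392  0.90696915 -1.52092788] (array([  2.5,   2.9, -27.4]), array([ 0.05, -0.47,  0.3 ]), array([395.6, 139. ,  14.6]))
```

View pics/s1z.png

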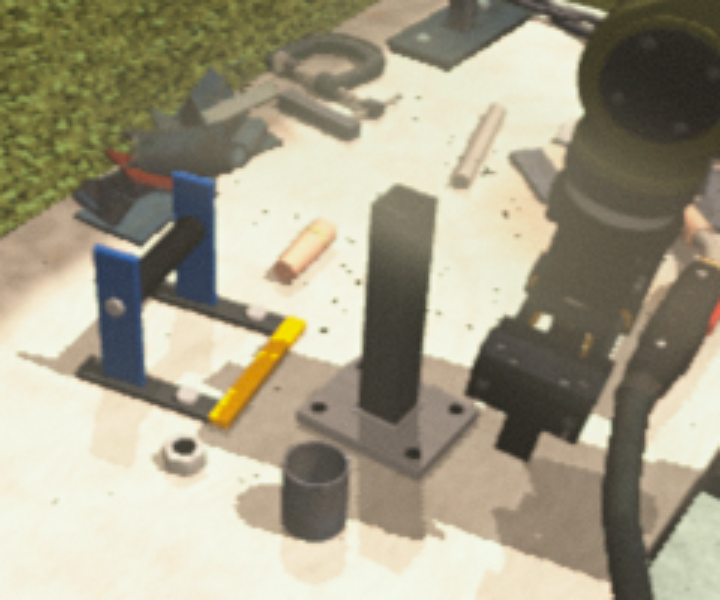

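The gripper is behind the plate, with the fingers at about (520,430) in the crop and clear of everything. I'll descend and start pushing.

{"method": "drive_tool", "body": {
  "steps": [2, 2, -14, 0, -0.5, 0.3, 0.53, 3, 3, -27, 0, -0.5, 0.3, 0.53, 8, 4, -27, 0, -0.5, 0.3, 0.53, 13, 5, -27, 0, -0.5, 0.3, 0.53, 17, 5.5, -27, 0, -0.5, 0.3, 0.53, 21, 6, -27, 0, -0.5, 0.3, 0.53, 24, 6.6, -27, 0, -0.5, 0.3, 0.53, 27, 7, -27, 0, -0.5, 0.3, 0.53, 30, 7.6, -27, 0, -0.5, 0.3, 0.53, 33, 8, -27, 0, -0.5, 0.3, 0.53]
}}

```text
t: 4.2
ee_pos: [0.4274, 0.1441, 0.0185]
orientation: [0.057, 0.642, 0.761, 0.066]
contact_force: [-12.6, -5.2, 12.7]
opening: 0.532
```

{"method": "drive_tool", "body": {
  "steps": [3, 0.5, 0, 0, 0, 0, 0.53, 6, 1, 0, 0, 0, 0, 0.53, 9, 1.5, 0, 0, 0, 0, 0.53, 12, 2, 0, 0, 0, 0, 0.53, 15, 2.5, 0, 0, 0, 0, 0.53, 15, 2.5, 0, 0, 0, 0, 0.53]
}}

```text
t: 4.8
ee_pos: [0.443, 0.1465, 0.0187]
orientation: [0.058, 0.642, 0.761, 0.067]
contact_force: [-8.4, -4.5, 11.5]
opening: 0.526
```

Run:
```python
from tgt import *
s=arm.state();print(s['ee_pos'],s['contact_force'],(np.array(s['ee_pos'])*1000+corner(10)).round(1))
snap('scene','scene2');c=C('scene2');cv2.imwrite('pics/s2z.png',cv2.resize(c.im[145:290,255:415],None,fx=4,fy=4,interpolation=cv2.INTER_CUBIC))
hsv=cv2.cvtColor(c.im,cv2.COLOR_BGR2HSV)
m=cv2.inRange(hsv,(12,150,70),(34,255,255)); m[:,:300]=0; m[:200]=0; m[255:]=0;m[:,345:]=0
n,l,st,ce=cv2.connectedComponentsWithStats(m); i=1+np.argmax(st[1:,4])
pts=np.argwhere(l==i)[:,::-1].astype(np.float32)
W=np.array([c.plane(u,v,.008) for u,v in pts])[:,:2].astype(np.float32)
rr=cv2.minAreaRect(W*1000); print(rr)
```

```text
[0.44297808 0.14648104 0.0187254 ] [-8.40743051 -4.5214592  11.54997622] [454.6 148.5   9.6]
((585.7161254882812, 170.33602905273438), (18.45185661315918, 133.48062133789062), 9.675167083740234)
```

View pics/s2z.png

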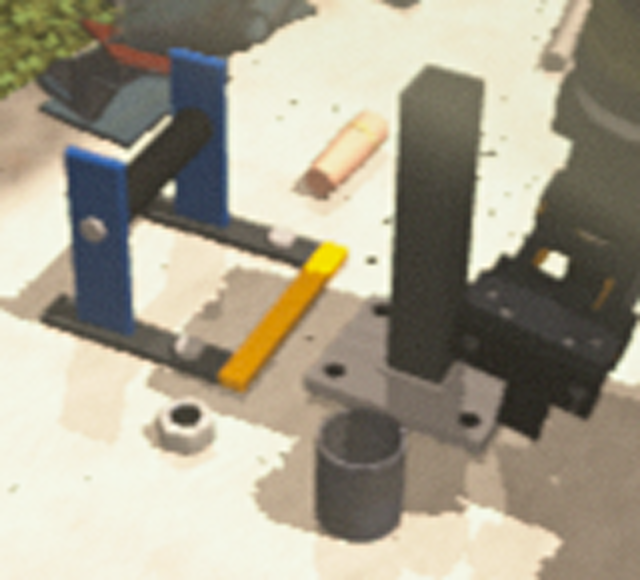

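The plate has moved toward the stop, with its left corner at (305,380) and front corner at (487,450) in the crop. The tips sit about 4 mm higher than commanded and carry upward force, so the tilted tip is touching something low. I'll back off, reduce the tilt and check the height.

{"method": "drive_tool", "body": {
  "steps": [-4, -0.7, 3, 0, 0, 0, 0.53, -8, -1.4, 6, 0, 0, 0, 0.53, -8, -1.4, 6, -1, 5.9, 0, 0.53, -8, -1.4, 6, -1, 5.9, 0, 0.53]
}}

```text
t: 5.25
ee_pos: [0.4383, 0.1463, 0.0258]
orientation: [0.026, 0.644, 0.764, 0.031]
contact_force: [1.1, 0.2, 0.8]
opening: 0.531
```

Run:
```python
from tgt import *
s=arm.state();print(s['ee_pos'],s['contact_force'],Ro.from_quat([*s['orientation'][1:],s['orientation'][0]]).as_matrix().round(3)); print(go(4,(0,0,0)))
```

```text
[0.43830581 0.1463499  0.02584681] [1.09749711 0.2339442  0.75437986] [[-0.168  0.982  0.08 ]
 [ 0.986  0.168  0.013]
 [-0.     0.081 -0.997]]
(array([-448.9, -148.2,  -15.6]), array([-0.09,  0.63,  0.  ]), array([-10.6,  -1.8,  10.3]))
```

{"method": "drive_tool", "body": {
  "steps": [0, 0, -6, 0, 0, 0, 0.53, 0, 0, -11, 0, 0, 0, 0.53, 3, 0.5, -11, 0, 0, 0, 0.53, 6, 1, -11, 0, 0, 0, 0.53, 9, 1.5, -11, 0, 0, 0, 0.53, 12, 2, -11, 0, 0, 0, 0.53, 15, 2.5, -11, 0, 0, 0, 0.53, 18, 3, -11, 0, 0, 0, 0.53, 20, 3.4, -11, 0, 0, 0, 0.53, 22, 3.7, -11, 0, 0, 0, 0.53]
}}

```text
t: 6.25
ee_pos: [0.4581, 0.1497, 0.0133]
orientation: [0.025, 0.644, 0.764, 0.03]
contact_force: [-2.1, -0.2, -3.8]
opening: 0.529
```

```bash
cat > st.py <<'E'
from tgt import *
import sys
O=np.array([577.8,168.7]); f2=np.array([np.cos(phi),np.sin(phi)]); n2=np.array([-f2[1],f2[0]])
s=arm.state();p=np.array(s['ee_pos'])*1000;d=p[:2]-O
R=Ro.from_quat([*s['orientation'][1:],s['orientation'][0]]).as_matrix(); cn=p+R@[0,10,11]; e=cn[:2]-O
print('t',s['t'],'tcp',p.round(1),'fix',(d@f2).round(1),(d@n2).round(1),'corner',(e@f2).round(1),(e@n2).round(1),cn[2].round(1),'F',np.round(s['contact_force'],1),'tilt',np.degrees(np.arcsin(R[2,1])).round(1))
if len(sys.argv)>1:
    nm=sys.argv[1]; snap('scene',nm);c=C(nm);cv2.imwrite(f'pics/{nm}z.png',cv2.resize(c.im[145:290,255:415],None,fx=4,fy=4,interpolation=cv2.INTER_CUBIC))
E
python3 st.py s3
```

```text
t 6.25 tcp [458.1 149.7  13.3] fix -121.2 1.4 corner -110.4 1.4 3.2 F [-2.1 -0.2 -3.8] tilt 4.5
```

View pics/s3z.png

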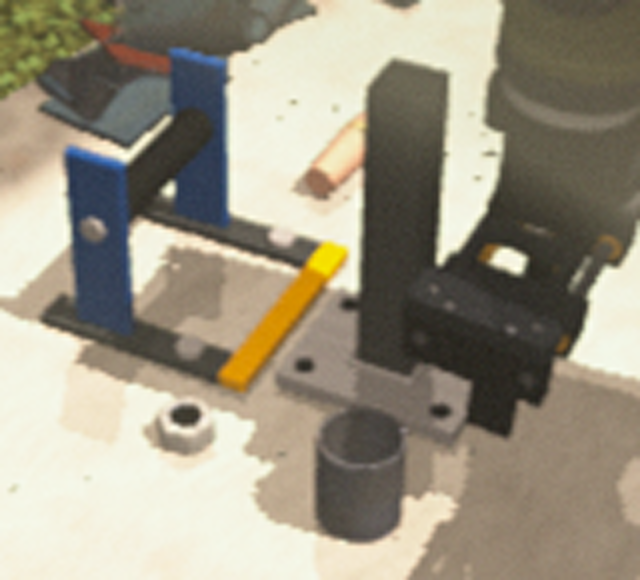

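The plate's front edge now looks parallel to the yellow bar with a gap of roughly 10 mm, and the short tube is clear. I'll push slowly.

{"method": "drive_tool", "body": {
  "steps": [2, 0.3, 0, 0, 0, 0, 0.53, 4, 0.7, 0, 0, 0, 0, 0.53, 6, 1, 0, 0, 0, 0, 0.53, 7, 1.2, 0, 0, 0, 0, 0.53, 8, 1.4, 0, 0, 0, 0, 0.53, 8, 1.4, 0, 0, 0, 0, 0.53]
}}

```text
t: 6.9
ee_pos: [0.4664, 0.1511, 0.0137]
orientation: [0.025, 0.644, 0.764, 0.03]
contact_force: [-2.4, -0.6, -1.6]
opening: 0.534
```

{"method": "drive_tool", "body": {
  "steps": [0.7, 0.1, 0, 0, 0, 0, 0.53, 1.4, 0.2, 0, 0, 0, 0, 0.53, 2, 0.3, 0, 0, 0, 0, 0.53]
}}

```text
t: 7.2
ee_pos: [0.4682, 0.1513, 0.0137]
orientation: [0.025, 0.644, 0.764, 0.03]
contact_force: [-4.6, -0.8, -1.6]
opening: 0.53
```

```bash
python3 st.py s4
```

```text
t 7.2 tcp [468.2 151.3  13.7] fix -110.9 1.4 corner -100.1 1.4 3.5 F [-4.6 -0.8 -1.6] tilt 4.5
```

View pics/s4z.png

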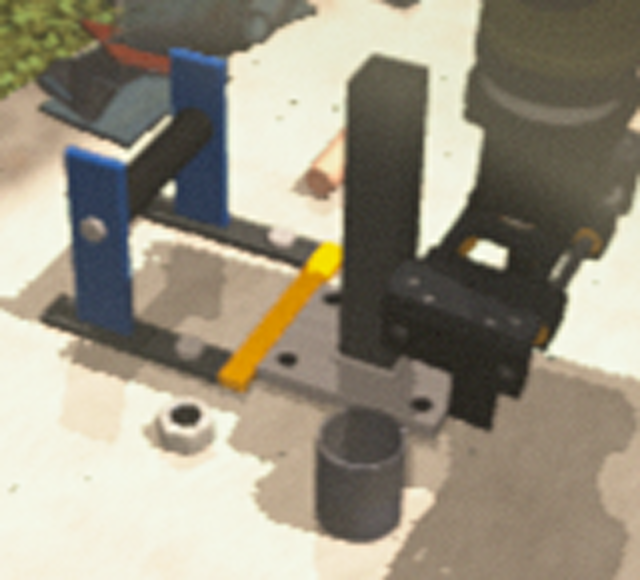

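The plate is at or within a millimetre or two of the bar, so I'll creep on until the force rises.

{"method": "drive_tool", "body": {
  "steps": [0.7, 0.1, 0, 0, 0, 0, 0.53, 1.4, 0.2, 0, 0, 0, 0, 0.53, 1.4, 0.2, 0, 0, 0, 0, 0.53]
}}

```text
t: 7.55
ee_pos: [0.4689, 0.1514, 0.0135]
orientation: [0.025, 0.644, 0.764, 0.029]
contact_force: [-6.7, -1.1, 2.4]
opening: 0.531
```

{"method": "drive_tool", "body": {
  "steps": [0.7, 0.1, 0, 0, 0, 0, 0.53, 1.4, 0.2, 0, 0, 0, 0, 0.53, 1.4, 0.2, 0, 0, 0, 0, 0.53]
}}

```text
t: 7.85
ee_pos: [0.4691, 0.1515, 0.0135]
orientation: [0.024, 0.644, 0.764, 0.028]
contact_force: [-11.7, -3.5, 6.8]
opening: 0.533
```

The position has stalled while the force rises, so the plate is on the stop. I'll hold there, back off and check.

{"method": "drive_tool", "body": {
  "steps": [0.5, 0.1, 0, 0, 0, 0, 0.53, 0.5, 0.1, 0, 0, 0, 0, 0.53, 0.5, 0.1, 0, 0, 0, 0, 0.53, -2, -0.3, 0, 0, 0, 0, 0.53, -8, -1.4, 0, 0, 0, 0, 0.53, -14, -2.4, 0, 0, 0, 0, 0.53, -24, -4, 0, 0, 0, 0, 0.53, -34, -6, 0, 0, 0, 0, 0.53]
}}

```text
t: 8.65
ee_pos: [0.4368, 0.1457, 0.0141]
orientation: [0.026, 0.644, 0.764, 0.03]
contact_force: [-0.6, -0.0, -0.0]
opening: 0.527
```

```bash
python3 st.py s5
```

```text
t 8.65 tcp [436.8 145.7  14.1] fix -142.8 1.1 corner -132.0 1.1 3.9 F [-0.6 -0.  -0. ] tilt 4.6
```

View pics/s5z.png

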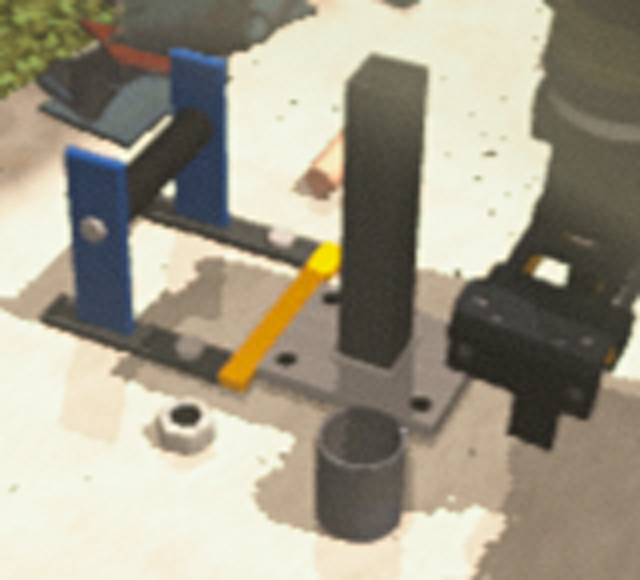

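Run:
```python
from tgt import *
c=C('s5');O=np.array([577.8,168.7]); f2=np.array([np.cos(phi),np.sin(phi)]); n2=np.array([-f2[1],f2[0]])
g=lambda p:(255+p[0]/4-.4,145+p[1]/4-.4)
F=lambda p,z:((lambda d:(round(d@f2,1),round(d@n2,1)))(c.plane(*g(p),z)[:2]*1000-O))
print('back edge',F((433,428),.01),F((470,375),.01),'side',F((262,378),.01))
t=[(347,76),(377,54),(428,68),(402,92)]
print('top',[F(p,.18) for p in t],np.mean([F(p,.18) for p in t],0))
print('tube base',F((360,535),0),F((317,500),0),F((404,500),0))
```

```text
back edge (np.float64(-98.9), np.float64(49.7)) (np.float64(-100.5), np.float64(4.4)) side (np.float64(-6.2), np.float64(55.3))
top [(np.float64(-32.7), np.float64(18.2)), (np.float64(-37.2), np.float64(-6.1)), (np.float64(-63.8), np.float64(-5.2)), (np.float64(-61.2), np.float64(19.5))] [-48.725   6.6  ]
tube base (np.float64(-93.0), np.float64(123.1)) (np.float64(-65.0), np.float64(111.8)) (np.float64(-102.3), np.float64(92.6))
```

The plate's back edge reads f = -99 to -100.5 (expected -100) and the post's top centre reads f = -48.7, y ≈ +6.6. It is square, upright and seated. Next I'll raise the tool, close the fingers and get ready to tip.

```bash
cat >> tgt.py <<'E'
def fx(x,y,z):
    f=np.array([np.cos(phi),np.sin(phi),0]); n=np.array([-f[1],f[0],0])
    return np.array([577.8,168.7,z])+x*f+y*n
E
python3 - <<'E'
from tgt import *
print(go(25,fx(-85,6.5,140)))
C0=None
for th in range(0,67,3):
    a=np.radians(th); x=-65*np.cos(a)+140*np.sin(a); z=65*np.sin(a)+140*np.cos(a)
    p=fx(x,6.5,z)
    if C0 is None:C0=p
    print(th,(p-C0).round(1),round(z))
E
```

```text
(array([ 44.6,  13.1, 132.5]), array([  3.5 , -20.29,  -0.  ]), array([479.4, 158.5, 145.7]))
0 [0. 0. 0.] 140
3 [7.3 1.2 3.2] 143
6 [14.8  2.5  6. ] 146
9 [22.4  3.8  8.4] 148
12 [30.1  5.1 10.5] 150
15 [37.9  6.5 12.1] 152
18 [45.8  7.8 13.2] 153
21 [53.7  9.2 14. ] 154
24 [61.7 10.5 14.3] 154
27 [69.6 11.9 14.3] 154
30 [77.6 13.3 13.7] 154
33 [85.5 14.6 12.8] 153
36 [93.3 16.  11.5] 151
39 [101.1  17.3   9.7] 150
42 [108.8  18.6   7.5] 148
45 [116.3  19.9   5. ] 145
48 [123.8  21.2   2. ] 142
51 [131.   22.4  -1.4] 139
54 [138.1  23.6  -5.1] 135
57 [144.9  24.8  -9.2] 131
60 [151.5  25.9 -13.7] 126
63 [157.9  27.  -18.5] 121
66 [164.1  28.  -23.7] 116
```

{"method": "drive_tool", "body": {
  "steps": [0, 0, 25, 0, 0, 0, 0.4, 0, 2, 50, 0, 0, 0, 0.2, 0, 4, 75, 1, -6, 0, 0, 0, 6, 100, 2.1, -12, 0, 0, 10, 8, 120, 3, -17, 0, 0, 20, 9, 132, 3.5, -20.3, 0, 0, 28, 10, 132, 3.5, -20.3, 0, 0, 36, 11.5, 132, 3.5, -20.3, 0, 0, 44, 13, 132, 3.5, -20.3, 0, 0, 44, 13, 132, 3.5, -20.3, 0, 0]
}}

```text
t: 9.7
ee_pos: [0.4817, 0.1587, 0.1447]
orientation: [0.139, 0.63, 0.746, 0.165]
contact_force: [-0.0, 0.2, -0.3]
opening: 0.006
```

```bash
python3 st.py s6
```

```text
t 9.7 tcp [481.7 158.7 144.7] fix -96.4 6.3 corner -82.7 6.3 139.0 F [-0.   0.2 -0.3] tilt 24.9
```

View pics/s6z.png

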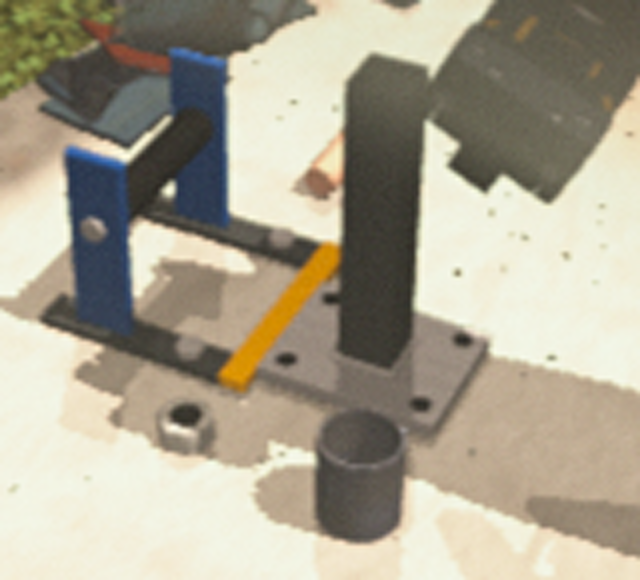

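The plate is fully visible and flush along the yellow bar. The closed fingertips at about (480,180) in the crop are just behind the upper post. Next comes first contact, slowly.

{"method": "drive_tool", "body": {
  "steps": [4, 0.7, 0, 0, 0, 0, 0, 8, 1.4, 0, 0, 0, 0, 0, 11, 1.9, 0, 0, 0, 0, 0, 13, 2.2, 0, 0, 0, 0, 0, 15, 2.6, 0, 0, 0, 0, 0, 17, 2.9, 0.5, 0, 0, 0, 0, 19, 3.2, 1, 0, 0, 0, 0, 21, 3.5, 1.7, 0, 0, 0, 0, 21, 3.5, 1.7, 0, 0, 0, 0]
}}

```text
t: 10.65
ee_pos: [0.5018, 0.1623, 0.1473]
orientation: [0.14, 0.63, 0.746, 0.166]
contact_force: [-3.5, -0.0, 1.6]
opening: 0.005
```

```bash
python3 st.py s7
```

```text
t 10.65 tcp [501.8 162.3 147.3] fix -76.0 6.5 corner -62.3 6.5 141.5 F [-3.5 -0.   1.6] tilt 25.0
```

View pics/s7z.png

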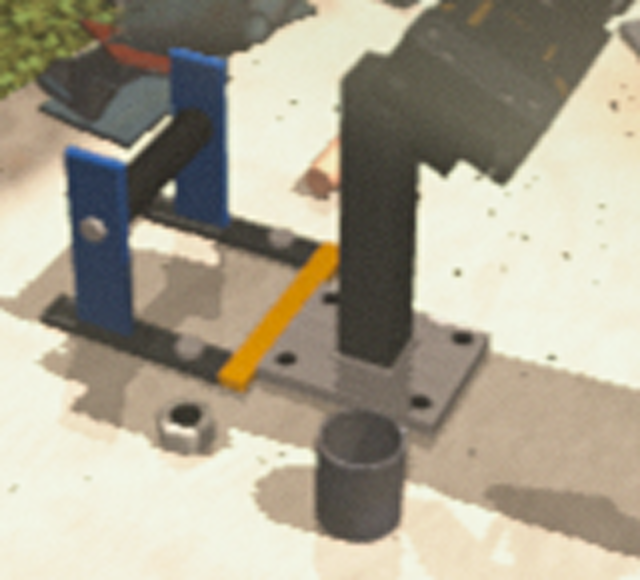

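The force is 3.5 N, which matches the expected tipping load of about 3 N. I'll follow the arc at about 15°/s (0.26 rad/s).

{"method": "drive_tool", "body": {
  "steps": [3.7, 0.6, 1.5, 0, 0, 0, 0, 7.4, 1.2, 3, 0, 0, 0, 0, 11.1, 1.9, 4.3, 0, 0, 0, 0, 15, 2.5, 5.6, 0, 0, 0, 0, 18.8, 3.2, 6.8, 0, 0, 0, 0, 22.6, 3.9, 7.9, 0, 0, 0, 0, 26.5, 4.5, 8.9, 0, 0, 0, 0, 30.3, 5.2, 9.8, 0, 0, 0, 0, 34.2, 5.9, 10.6, 0, 0, 0, 0, 38, 6.5, 11.2, 0, 0, 0, 0]
}}

```text
t: 11.7
ee_pos: [0.5405, 0.1688, 0.1588]
orientation: [0.14, 0.629, 0.746, 0.166]
contact_force: [-1.9, -0.5, 2.5]
opening: 0.008
```

```bash
python3 st.py s8
```

```text
t 11.7 tcp [540.5 168.8 158.8] fix -36.8 6.4 corner -23.0 6.4 153.1 F [-1.9 -0.5  2.5] tilt 25.1
```

View pics/s8z.png

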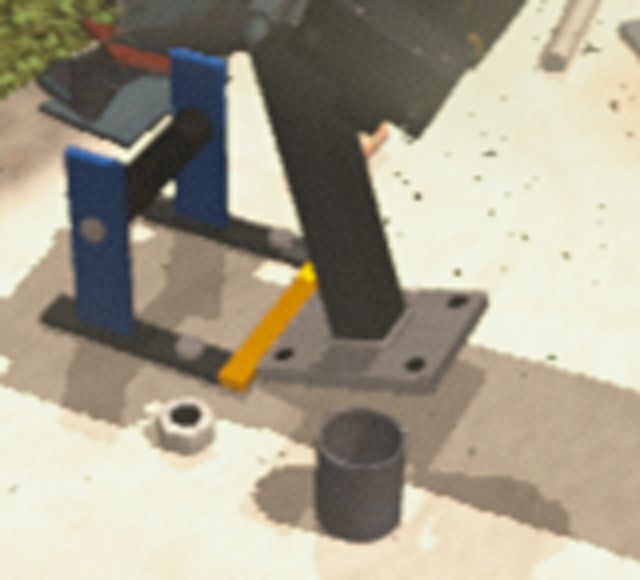

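The post is tilted about 16° and the plate's front edge is still on the bar. I'll continue.

{"method": "drive_tool", "body": {
  "steps": [4.5, 0.8, 0.7, 0, 0, 0, 0, 8.5, 1.5, 1.1, 0, 0, 0, 0, 12.4, 2.2, 1.5, 0, 0, 0, 0, 16.4, 2.8, 1.7, 0, 0, 0, 0, 20.4, 3.5, 1.8, 0, 0, 0, 0, 24.3, 4.2, 1.8, 0, 0, 0, 0, 28.3, 4.9, 1.8, 0, 0, 0, 0, 32.3, 5.6, 1.5, 0, 0, 0, 0, 36.3, 6.3, 1.2, 0, 0, 0, 0, 40.3, 6.9, 0.8, 0, 0, 0, 0]
}}

```text
t: 12.75
ee_pos: [0.5804, 0.1757, 0.159]
orientation: [0.14, 0.629, 0.746, 0.166]
contact_force: [-1.1, -0.0, 0.3]
opening: 0.005
```

```bash
python3 st.py s9
```

```text
t 12.75 tcp [580.4 175.7 159. ] fix 3.8 6.4 corner 17.5 6.4 153.3 F [-1.1 -0.   0.3] tilt 25.0
```

View pics/s9z.png

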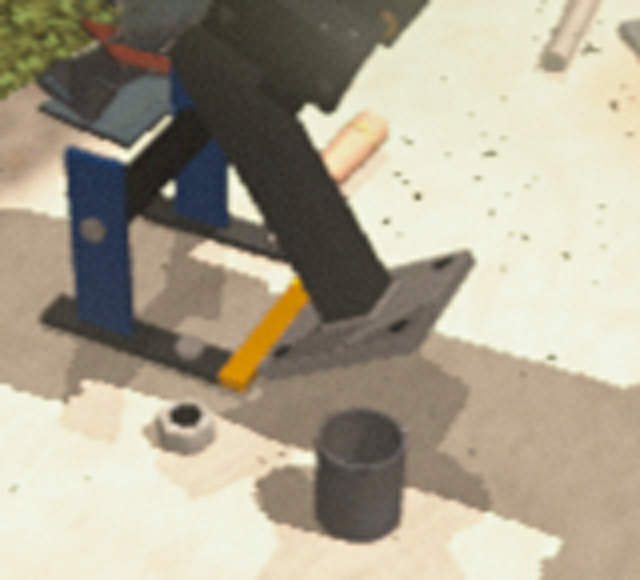

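It's tilted about 32° with the foot still at the bar, and I'm continuing.

{"method": "drive_tool", "body": {
  "steps": [4.5, 0.7, -0.6, 0, 0, 0, 0, 8.4, 1.4, -1.3, 0, 0, 0, 0, 12.3, 2.1, -2, 0, 0, 0, 0, 16.2, 2.8, -2.9, 0, 0, 0, 0, 20.1, 3.4, -3.9, 0, 0, 0, 0, 23.9, 4.1, -5, 0, 0, 0, 0, 27.7, 4.7, -6.1, 0, 0, 0, 0, 31.5, 5.4, -7.4, 0, 0, 0, 0, 35.2, 6, -8.7, 0, 0, 0, 0, 39, 6.7, -10.2, 0, 0, 0, 0]
}}

```text
t: 13.8
ee_pos: [0.6197, 0.1824, 0.1491]
orientation: [0.14, 0.629, 0.746, 0.166]
contact_force: [-0.4, -0.6, -0.2]
opening: 0.007
```

```bash
python3 st.py s10
```

```text
t 13.8 tcp [619.7 182.4 149.1] fix 43.6 6.5 corner 57.3 6.5 143.4 F [-0.4 -0.6 -0.2] tilt 25.1
```

View pics/s10z.png

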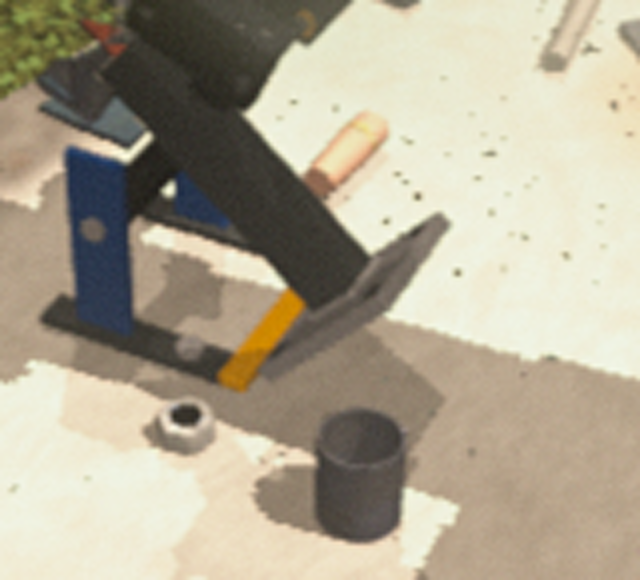

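It's at about 47°, and the upper end is heading between the cheeks. I'll go slower from here, at about 10°/s.

{"method": "drive_tool", "body": {
  "steps": [2, 0.3, -0.8, 0, 0, 0, 0, 4.4, 0.7, -1.9, 0, 0, 0, 0, 6.8, 1.1, -3, 0, 0, 0, 0, 9.2, 1.5, -4.2, 0, 0, 0, 0, 11.6, 1.9, -5.4, 0, 0, 0, 0, 13.9, 2.3, -6.6, 0, 0, 0, 0, 16.3, 2.7, -7.9, 0, 0, 0, 0, 18.6, 3.1, -9.2, 0, 0, 0, 0]
}}

```text
t: 14.65
ee_pos: [0.6381, 0.1855, 0.1399]
orientation: [0.14, 0.629, 0.746, 0.166]
contact_force: [-1.0, 0.1, -0.8]
opening: 0.005
```

```bash
python3 st.py s11
```

```text
t 14.65 tcp [638.1 185.5 139.9] fix 62.3 6.4 corner 76.0 6.4 134.1 F [-1.   0.1 -0.8] tilt 25.1
```

View pics/s11z.png

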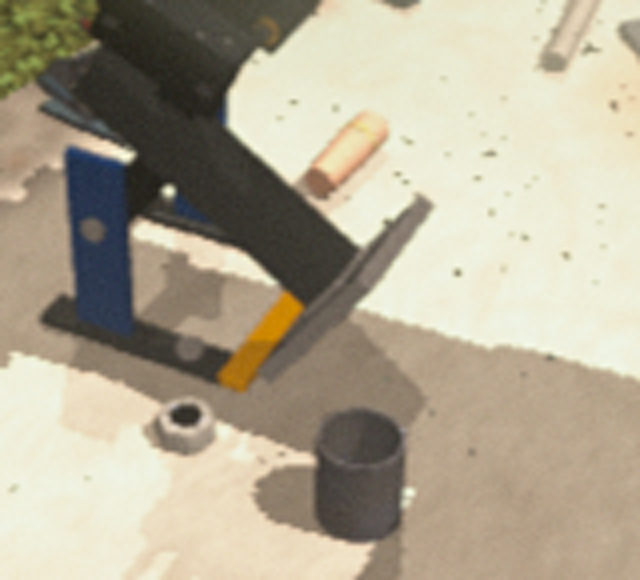

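It's at about 55°, near balance. I'll keep moving slowly past the balance zone.

{"method": "drive_tool", "body": {
  "steps": [1.8, 0.3, -1.1, 0, 0, 0, 0, 4, 0.7, -2.5, 0, 0, 0, 0, 5.2, 0.9, -3.2, 0, 0, 0, 0, 6.2, 1.1, -4, 0, 0, 0, 0, 7.3, 1.3, -4.7, 0, 0, 0, 0, 8.4, 1.4, -5.5, 0, 0, 0, 0, 9.5, 1.6, -6.2, 0, 0, 0, 0, 10.5, 1.8, -7, 0, 0, 0, 0]
}}

```text
t: 15.5
ee_pos: [0.6485, 0.1873, 0.1329]
orientation: [0.14, 0.629, 0.746, 0.166]
contact_force: [1.0, 0.1, -0.0]
opening: 0.006
```

```bash
python3 st.py s12
```

```text
t 15.5 tcp [648.5 187.3 132.9] fix 72.8 6.4 corner 86.5 6.4 127.2 F [ 1.   0.1 -0. ] tilt 25.1
```

View pics/s12z.png

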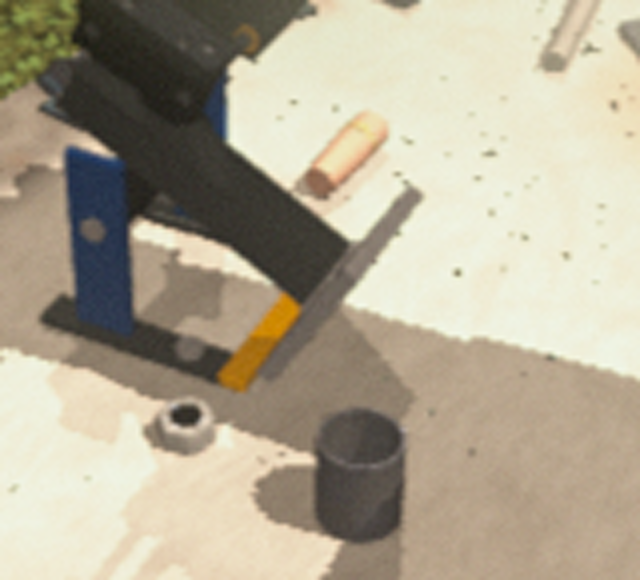

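{"method": "drive_tool", "body": {
  "steps": [1.1, 0.2, -0.8, 0, 0, 0, 0, 2.2, 0.4, -1.6, 0, 0, 0, 0, 3.2, 0.5, -2.4, 0, 0, 0, 0, 4.3, 0.7, -3.2, 0, 0, 0, 0, 5.3, 0.9, -4, 0, 0, 0, 0, 6.4, 1.1, -4.8, 0, 0, 0, 0]
}}

```text
t: 16.15
ee_pos: [0.6549, 0.1883, 0.1281]
orientation: [0.14, 0.629, 0.746, 0.166]
contact_force: [-0.1, 0.2, 0.4]
opening: 0.005
```

```bash
python3 st.py s13
```

```text
t 16.15 tcp [654.9 188.3 128.1] fix 79.3 6.4 corner 93.0 6.4 122.3 F [-0.1  0.2  0.4] tilt 25.1
```

View pics/s13z.png

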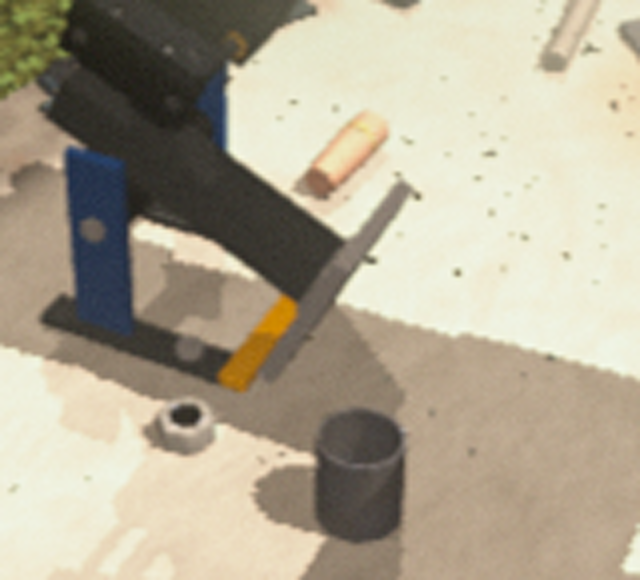

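{"method": "drive_tool", "body": {
  "steps": [0.8, 0.1, -0.9, 0, 0, 0, 0, 1.6, 0.3, -1.8, 0, 0, 0, 0, 2.4, 0.4, -2.7, 0, 0, 0, 0, 3.2, 0.5, -3.6, 0, 0, 0, 0, 4, 0.7, -4.5, 0, 0, 0, 0]
}}

```text
t: 16.7
ee_pos: [0.6577, 0.1889, 0.1264]
orientation: [0.139, 0.63, 0.747, 0.164]
contact_force: [-25.1, -6.3, 25.2]
opening: 0.006
```

```bash
python3 st.py s14
python3 - <<'E'
from h import *
a=C('s13').im.astype(int);b=C('s14').im.astype(int);c=C('s12').im.astype(int)
# plate tip region diff
r=(slice(185,245),slice(325,365)); print(abs(a-b)[r].mean(),abs(a-c)[r].mean())
E
```

```text
t 16.7 tcp [657.7 188.9 126.4] fix 82.1 6.4 corner 95.8 6.4 120.6 F [-25.1  -6.3  25.2] tilt 24.9
6.4615277777777775 9.571388888888889
```

View pics/s14z.png

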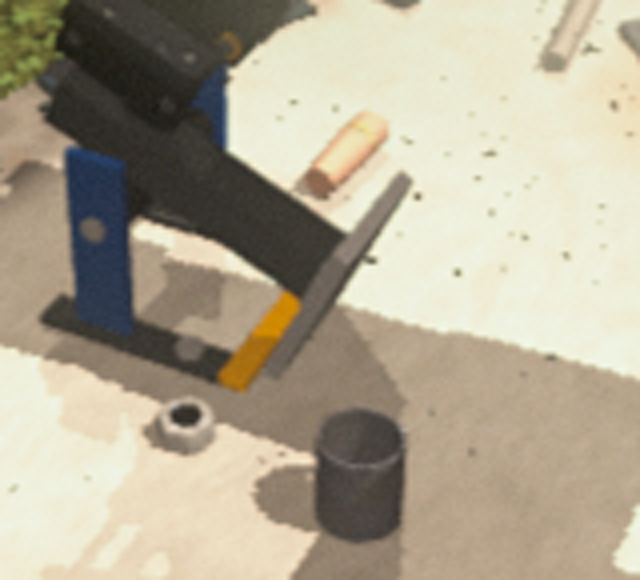

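The post is on the bar: force jumped to 35 N, so I'm pressing slightly past it. I'll ease back gently along the same line.

{"method": "drive_tool", "body": {
  "steps": [-0.8, -0.1, 0.9, 0, 0, 0, 0, -1.6, -0.3, 1.8, 0, 0, 0, 0, -2.4, -0.4, 2.7, 0, 0, 0, 0, -3.2, -0.5, 3.6, 0, 0, 0, 0, -4, -0.7, 4.5, 0, 0, 0, 0, -4, -0.7, 4.5, 0, 0, 0, 0]
}}

```text
t: 17.35
ee_pos: [0.6549, 0.1883, 0.1281]
orientation: [0.14, 0.629, 0.746, 0.166]
contact_force: [0.7, -0.3, -0.8]
opening: 0.006
```

```bash
python3 st.py s15
```

```text
t 17.35 tcp [654.9 188.3 128.1] fix 79.3 6.4 corner 93.0 6.4 122.4 F [ 0.7 -0.3 -0.8] tilt 25.1
```

View pics/s15z.png

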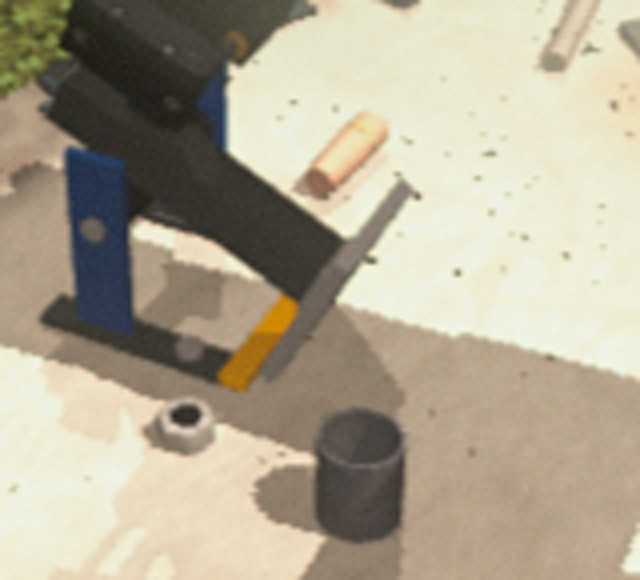

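{"method": "drive_tool", "body": {
  "steps": [-1, -0.2, 2, 0, 0, 0, 0, -3, -0.5, 6, 0, 0, 0, 0, -7, -1.2, 15, 0, 0, 0, 0, -14, -2.4, 30, 0, 0, 0, 0, -25, -4, 55, 0, 0, 0, 0, -40, -7, 85, 0, 0, 0, 0, -60, -10, 120, 0, 0, 0, 0, -90, -15, 150, 0, 0, 0, 0, -120, -20, 160, 0, 0, 0, 0, -120, -20, 160, 0, 0, 0, 0]
}}

```text
t: 18.4
ee_pos: [0.5338, 0.1685, 0.293]
orientation: [0.142, 0.629, 0.746, 0.169]
contact_force: [0.3, 0.7, -0.6]
opening: 0.005
```

```bash
python3 st.py s16
python3 - <<'E'
from h import *
snap('side','d16'); c=C('d16');cv2.imwrite('pics/d16z.png',cv2.resize(c.im[145:290,235:395],None,fx=4,fy=4,interpolation=cv2.INTER_CUBIC))
snap('scene','s17');print(np.abs(C('s16').im.astype(int)-C('s17').im)[145:290,255:415].mean())
E
```

```text
t 18.4 tcp [533.8 168.5 293. ] fix -43.4 7.2 corner -29.7 7.2 287.4 F [ 0.3  0.7 -0.6] tilt 25.5
1.796867816091954
```

View pics/s16z.png

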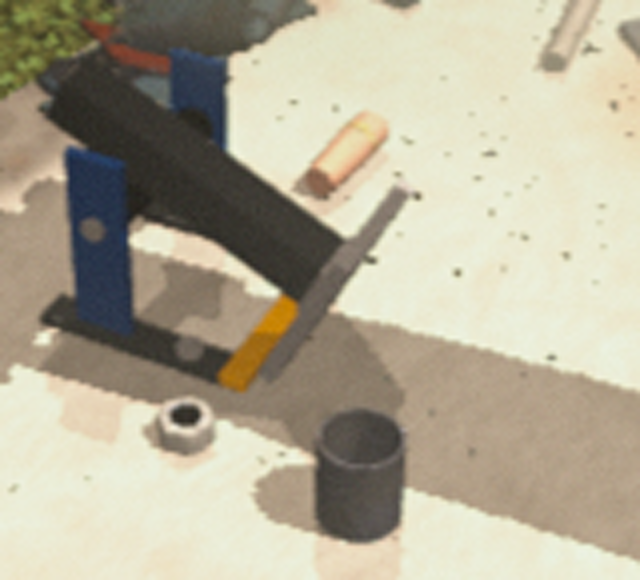

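View pics/d16z.png

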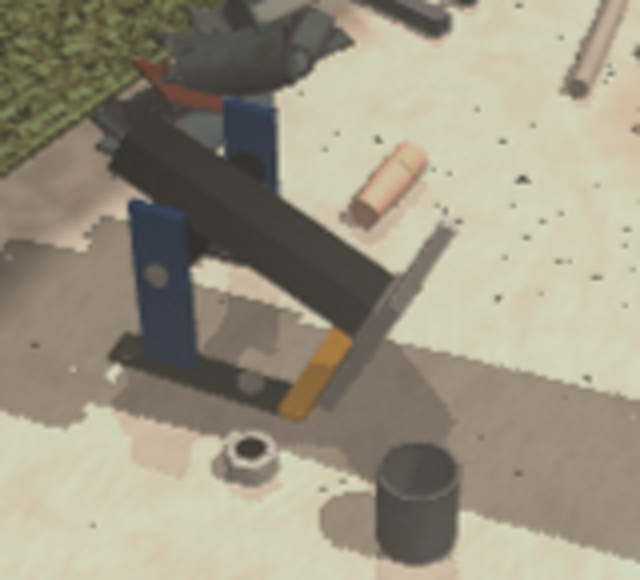

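The post lies between the cheeks and nothing moved when the gripper left. I'll check the tilt numerically, since it must be on the bar and not poised.

Run:
```python
from tgt import *
for nm,ox in [('s16',255),('d16',235)]:
  c=C(nm)
  def z(p): u=c.proj(p/1000); return ((u-[ox,145]+.4)*4).round(0)
  for th in (58,60,62,64,66):
    for ff in (-3,-8):
      a=np.radians(th); P=lambda x,y,h: z(fx(ff+(x-50)*np.cos(a)+h*np.sin(a),y+6.5,-(x-50)*np.sin(a)+h*np.cos(a)))
      print(nm,th,ff,'topback+y',P(-15,15,180),'topback-y',P(-15,-15,180),'topfront+y',P(15,15,180),'plateback+y',P(-50,40,10),P(-50,40,0),'-y',P(-50,-40,10),'foot+y',P(50,40,0))
```

```text
s16 58 -3 topback+y [79. 59.] topback-y [109.  32.] topfront+y [56. 94.] plateback+y [346. 269.] [361. 283.] -y [411. 183.] foot+y [264. 381.]
s16 58 -8 topback+y [87. 62.] topback-y [118.  35.] topfront+y [64. 96.] plateback+y [355. 272.] [371. 286.] -y [420. 186.] foot+y [273. 383.]
s16 60 -3 topback+y [71. 64.] topback-y [101.  37.] topfront+y [ 50. 100.] plateback+y [340. 265.] [356. 278.] -y [406. 179.] foot+y [264. 381.]
s16 60 -8 topback+y [79. 66.] topback-y [110.  39.] topfront+y [ 58. 102.] plateback+y [349. 268.] [365. 281.] -y [415. 182.] foot+y [273. 383.]
s16 62 -3 topback+y [63. 69.] topback-y [94. 42.] topfront+y [ 44. 106.] plateback+y [334. 261.] [350. 273.] -y [400. 176.] foot+y [264. 381.]
s16 62 -8 topback+y [71. 71.] topback-y [102.  44.] topfront+y [ 52. 108.] plateback+y [343. 264.] [360. 276.] -y [409. 178.] foot+y [273. 383.]
s16 64 -3 topback+y [56. 74.] topback-y [86. 48.] topfront+y [ 39. 112.] plateback+y [328. 257.] [344. 269.] -y [394. 172.] foot+y [264. 381.]
s16 64 -8 topback+y [64. 77.] topback-y [94. 50.] topfront+y [ 47. 114.] plateback+y [337. 26
[... 1105 characters left out ...]
pback-y [155.  96.] topfront+y [110. 158.] plateback+y [391. 303.] [406. 314.] -y [448. 216.] foot+y [326. 411.]
d16 64 -3 topback+y [113. 127.] topback-y [140.  99.] topfront+y [ 97. 161.] plateback+y [376. 297.] [392. 308.] -y [434. 211.] foot+y [318. 408.]
d16 64 -8 topback+y [121. 129.] topback-y [148. 101.] topfront+y [105. 164.] plateback+y [385. 299.] [401. 310.] -y [443. 213.] foot+y [326. 411.]
d16 66 -3 topback+y [106. 132.] topback-y [134. 104.] topfront+y [ 92. 167.] plateback+y [370. 293.] [386. 304.] -y [429. 207.] foot+y [318. 408.]
d16 66 -8 topback+y [114. 134.] topback-y [142. 106.] topfront+y [100. 169.] plateback+y [379. 296.] [395. 307.] -y [437. 210.] foot+y [326. 411.]
```

Run:
```python
from h import *
c=C('s16'); im=c.im[150:260,258:368]; im=cv2.convertScaleAbs(im,alpha=1.8,beta=20)
cv2.imwrite('pics/s16zz.png',cv2.resize(im,(600,600),interpolation=cv2.INTER_CUBIC))
```

```text
(no output)
```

View pics/s16zz.png

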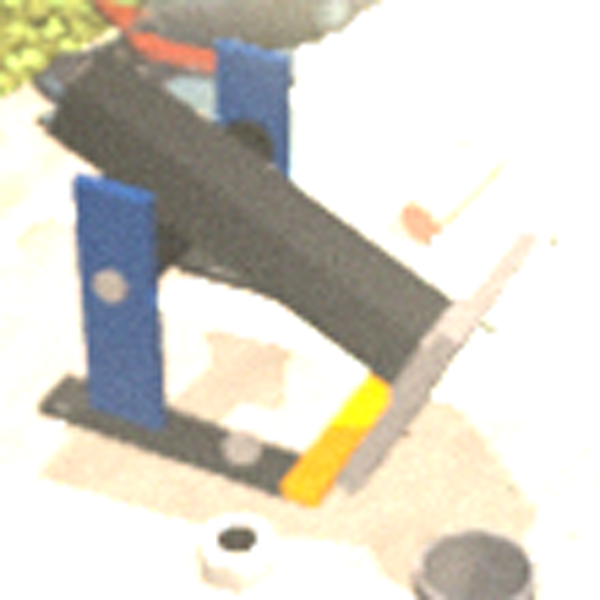

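The image corners fit a tilt of about 63–64° with the foot about 8 mm back from the stop. Top corner (100,51) and front corner (47,112) compare with the model's (94–102, 44–50) and (47–52, 108–114). The stiff push earlier confirms it bears on the bar. The nut, nozzle and tube are where they were at the start, so I'm handing in.

Run:
```python
from rig import arm,job
s=arm.state();print(s['t'],abs(s['joint_vel']).max() if hasattr(s['joint_vel'],'max') else s['joint_vel'],s['contact_force'])
print(job.finish_job())
```

```text
18.55 0.03441233866656993 [0.34622769 0.66070934 0.674732  ]
the job is handed in; nothing more can be done
None
```

The post is lying on the black rubber bar between the two blue cheeks, and I handed the job in at about 18.6 s. No verdict was reported.

- **Seating the plate:** I pushed the plate's back edge with two fingertips until it was square on the stop. It stalled there with the force rising to about 12 N. After I backed off, the camera put the back edge at −99 to −100.5 mm from the stop face; it should be −100.
- **Tipping:** With the fingers closed I pushed the upper post over at about 15°/s, slowing to about 5–10°/s near the balance point.
- **Final checks:** The post is tilted about 63–64° and the foot is roughly 8 mm back from the stop (25 mm allowed). It sits about 6–7 mm off the fixture's middle line. The post did not shift when the gripper left. The nut, nozzle and short tube look unmoved in the pictures; I compared them by eye and did not measure.

Three things did not go cleanly:
- **First plate push:** The tilted fingertips were too high on the plate edge and took about 12 N upward. I backed off, reduced the tilt and lowered them before carrying on.
- **End of the tipping:** I pushed about 3 mm too far with the post already on the bar, and the force reached about 36 N. I eased off at once, and the post settled back to the same pose.
- **Sideways position:** The two camera estimates of the plate's offset differed, about 9 mm from the plate edge and 6.6 mm from the post top. Both are well inside the limits.

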